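# Fetch the clipped spare wheel from behind the jars

## Task

The laundry trolley needs its spare wheel, which is kept on the blue spindle stand behind two jars and secured with a hairpin clip. Stand both jars out of the way on the grey ribbed mat, pull the clip straight out of the spindle towards the jars' side and lay it in the round steel dish, then lift the wheel off and lay it flat in the green tray. Finally put each jar back upright where it stood at the start, and leave the little dropper bottle and the scourer as they are.

Things in the scene. Friction and masses are not known exactly. Their poses are not given: they have to be found in the camera images.
- stand: Blue steel foot plate, 86 x 86 x 8 mm, fixed, with a bare upright steel spindle 14 mm thick, top 72 mm above the worktop. Origin: on the spindle's axis at worktop level; z up. A cross hole runs along its x, 56 mm up. Its -x side faces the robot within 0.25 rad; both jars stand there on the worktop, 90 mm from the spindle, 72 mm apart.
- wheel: Spare wheel, 0.15 kg, lying flat round the spindle: black tyre 58 mm in diameter, 24 mm thick; orange hub 32 mm in diameter, 34 mm long, 22 mm bore. Origin: on its axis (z) at the hub's lower end, 18 mm above the worktop at the start; tyre 5 to 29 mm above it. With the clip out, lift it straight up at least 60 mm to free it.
- clip: Hairpin clip of 5 mm steel wire, rigid, 77 mm long, level, its straight leg loose in the spindle's hole. Origin: mid-length on the leg's axis, 55 mm up; x runs to the leg's tip, z up. Loop on the jars' side: parallel sides at y = +-11 mm, x = -30 to -14 mm; pinch there from above across y (27 mm wide), 8 mm above the tyre. Slides out after 30 mm along its -x.
- white_jar: Wide jar with white contents and a gold screw lid, 0.39 kg, 64 mm wide and 90 mm tall, lid 60 mm in diameter from 75 to 90 mm up. Origin: centre of its underside, z up. At the start it stands in front of the stand, left or right of the other jar. It must come back to the place where it stood.
- green_jar: Slim spice jar with green contents and a gold lid, 0.11 kg, 42 mm in diameter and 96 mm tall, lid 41 mm in diameter from 76 mm up. Origin: centre of its underside, z up. At the start it stands in front of the stand beside the wide jar. It must come back to the place where it stood.
- mat: Grey ribbed draining mat, 150 mm along its x, 120 mm along its y, 4 mm thick, lying flat and fixed: the side area where both jars fit side by side. Origin: centre of its underside, z up.
- dish: Round bright steel parts dish, fixed, 124 mm across the flared rim, 15 mm high, flat floor 103 mm in diameter at 3 mm above the worktop. Origin: centre of its underside, z up. The clip goes in it, lying flat. Fingers open to 45 mm have room in it.
- tray: Shallow square green plastic tray, fixed, 122 x 122 mm outside, 114 x 114 mm inside, rim 13 mm high, floor at 4 mm above the worktop. Origin: centre of its underside, z up. The wheel goes in it, lying flat on its hub's end. Fingers wide open need their tips above the rim.
- vial: Bystander: small brown dropper bottle with a black top, 34 mm wide, 102 mm tall, standing about 95 mm in front of the dish. Origin: centre of its underside. Leave it standing where it is.
- scourer: Bystander: teal scouring block, 30 x 31 x 50 mm, standing about 95 mm in front of the tray. Origin: centre of its underside. Leave it where it is.

How it is judged:
By the outcome, as a careful person would: the job done as asked, in the order asked, and still so for the second after the job is handed in, with the robot touching nothing.
It also fails if it takes over 141 s, if anything falls off the work surface, if the arm or the gripper's body presses on something with over 40 N, if the wrist force passes 120 N, or if a joint passes its speed limit or range.

## Robot

A 7-joint arm with a two-finger parallel gripper is mounted at the origin on a cart in front of the work surface, level with it; the furniture and walls round the work are solid. World frame = base frame: x ahead of the robot, y to its left, z up, the work surface at z = 0. Lengths are in m, angles in rad, forces in N, time in s.
With the tool pointing down it reaches from about 0.425 to 0.875 m from the base axis. Payload 8.4 kg.
Tool frame: the origin (TCP) lies at the very end of the fingers, on their centre line; the grasp point (between the pads) lies 19 mm behind it; z points along the fingers, y is the line along which they close (so a half turn about z gives the same grasp; the last joint's range is limited). The gripper opens to 87 mm and grips with 3 to 60 N. Pads are 19 mm wide; open, the fingers measure 117 mm over their backs; the gripper's body (75 mm by 190 mm) begins 51 mm behind the grasp point.
Start: joints at [1.074, 0.333, 0.04, 1.465, -0.013, 1.343, -0.059], TCP at [0.252, -0.599, 0.223] pointing down, gripper open.
Joint ranges: [-2.58, 2.58], [-0.38, 2.09], [-1.3, 1.39], [0.25, 2.4], [-1.5, 4.64], [0.08, 2.09], [-2.65, 2.65]. Speed limits (rad/s): [2.22, 2.22, 2.79, 2.79, 3.14, 3.14, 3.14].

## Interface

Orientations are given as a unit quaternion [x, y, z, w].
In Python, from bench import r, imaging, workorder gives the robot as it stands (r), with the cameras (imaging) and the job (workorder).
- The arm moves only by the tool shift_gripper, called after ">>>" by a JSON object that holds its "op" and its "data", one argument or row to a line. Schema: {"type":"object","properties":{"moves":{"type":"array","items":{"type":"object","properties":{"jaw":{"type":"number"},"xyz":{"type":"array","items":{"type":"number"},"minItems":3,"maxItems":3},"turn_vec":{"type":"array","items":{"type":"number"},"minItems":3,"maxItems":3}},"additionalProperties":false,"required":["jaw"]},"minItems":1,"maxItems":20},"grip_n":{"type":"number"},"only":{"type":"string"},"quiet":{"type":"boolean"},"lines":{"type":"string"}},"required":["moves"],"additionalProperties":false}. moves is a list of rows, 1 to 20 of them, each an object with the fields jaw (the opening from 0.0 (shut) to 1.0 (fully open)), xyz (a list: dx, dy, dz in parts of the range, where 1.0 means 0.6 m), turn_vec (a list: a rotation vector rx, ry, rz in fractions of the full range, 1 being pi/2 rad); a field left out counts as zero (the opening has to be given); each row is the pose to reach, as a shift and turn from the pose commanded when the call began, along the tool's axes at that moment; what a row does not reach only later rows make up. A row lasts 1/12 s, in which the tool goes at most 0.0417 m and 0.125 rad, less where a joint would pass 70% of its speed; a pose out of reach is approached as far as the arm can. The fingers move at their own pace and stop on an object; grip_n is the grip in N (left out, the last holds). Time passes only in rows, so rows that do not move let the fingers close. The tool returns the time, the measured TCP pose, the force, the opening and the grip force at its end. only (a regular expression) keeps the lines of the reply that match it, lines (a string "A,B") keeps lines A to B, and quiet returns only ok. No shift or turn number may pass 1 either way. Input that does not fit is refused with a message, and nothing moves.
- r.read_state(): the state, without advancing time (a new reading comes with each control period).
- imaging.snapshot(name): name is "scene" or "top"; returns the picture (400x640x3 uint8, red, green, blue); there is no depth.
- imaging.calibration(name): a dict with "fx", "fy", "cx", "cy" (pixels), "k1" (the pictures are not rectified: a ray, as slopes to the right and down, at radius r is drawn at 1 + k1 r^2 times it, then the intrinsics apply), "world_from_camera" (4x4, takes a point from camera to world coordinates). Camera axes: x right, y down, z forward; pixel columns grow to the right and rows downward; lengths in m; the calibration is good to about 2 mm. A picture is of the moment at which its call begins. calibration takes no time and is no camera call.
- workorder.job_done(): hands the job in; it is judged then, once.
The state is a dict: "clock": time; "q": joint angles; "qvel": joint speeds; "joint_torque": joint torques, N m; "eef_pos": TCP position; "orientation": TCP orientation; "contact_force": force on the tool from outside, world axes, zero at the start; "moment": the same for the moment, N m; "gripper_width": opening from 0.0 (shut) to 1.0 (fully open); "finger_force": force on a finger pad.
Only numpy, scipy, OpenCV 4.12 (cv2) and the standard library are available. Lean on these libraries where they do the work, as an engineer would, in place of code of your own. Each camera call takes 0.05 s, during which the arm holds its last target. There are 200 camera calls.

## Working session

There is one attempt and no reset: what is moved stays moved. The work goes in short steps, Python scripts to look and compute and a tool call to move; the robot and the scene stay as the last step left them, time stands still between calls to the robot, and variables do not carry over. Pictures are saved under pics/ and viewed, at most 14 in all, crops included, and the job is handed in when it is done.

```bash
ls; mkdir -p pics
```

Run:
```python
from bench import r, imaging, workorder
import cv2
for n in("scene","top"):
    cv2.imwrite(f"pics/{n}0.png",imaging.snapshot(n)[:,:,::-1]); c=imaging.calibration(n); print(n,c)
s=r.read_state(); print({k:s[k] for k in("clock","eef_pos","orientation","contact_force","gripper_width")})
```

```text
bench.py
pics
scene {'fx': 385.97902596044634, 'fy': 385.97902596044634, 'cx': 323.3579743821216, 'cy': 197.03080494258552, 'k1': -0.03368097028016907, 'world_from_camera': array([[ 0.98327333, -0.14487817,  0.11038059,  0.37510469],
       [-0.18213069, -0.7774404 ,  0.60200899, -0.53934046],
       [-0.00140364, -0.61204308, -0.79082318,  0.80318369],
       [ 0.        ,  0.        ,  0.        ,  1.        ]])}
top {'fx': 504.29332094517156, 'fy': 504.29332094517156, 'cx': 321.48896401038576, 'cy': 201.0541969578588, 'k1': -0.15446792381723182, 'world_from_camera': array([[-0.00337054, -0.99736459,  0.07247427,  0.38738352],
       [-0.99988468,  0.00443449,  0.01452455,  0.00192917],
       [-0.01480766, -0.07241695, -0.99726452,  1.05353178],
       [ 0.        ,  0.        ,  0.        ,  1.        ]])}
{'clock': 0.1, 'eef_pos': array([ 0.25160865, -0.59889134,  0.22173703]), 'orientation': array([ 9.80288851e-01,  1.97568337e-01, -1.94252215e-04, -6.95524739e-04]), 'contact_force': array([-0.09633141,  0.43889962,  0.16235953]), 'gripper_width': 0.9995076544817109}
```

View pics/top0.png

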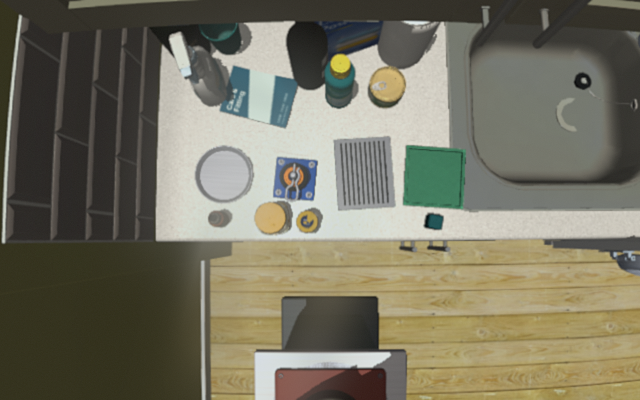

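View pics/scene0.png

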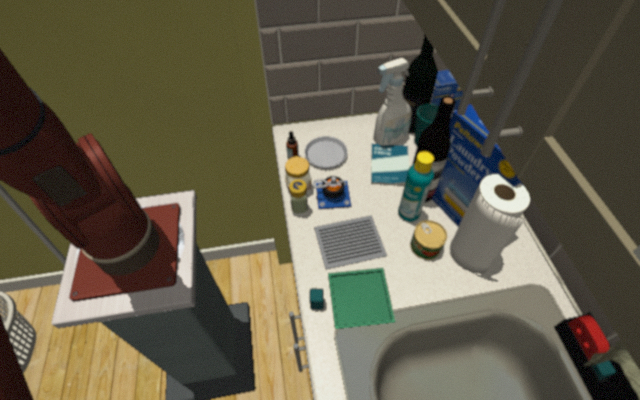

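The top view shows the dish at about (224,174), stand (296,178), mat (364,173), tray (434,177), white jar (272,217), green jar (307,220), vial (219,217) and scourer (434,221). I'll zoom in to get exact features.

Create h.py:
```python
import numpy as np,cv2
from bench import r, imaging, workorder
from scipy.spatial.transform import Rotation as R
def ray(n,px):
    c=imaging.calibration(n);T=c["world_from_camera"]
    d=(np.array(px,float)-[c["cx"],c["cy"]])/[c["fx"],c["fy"]]
    u=d.copy()
    for _ in range(20): u=d/(1+c["k1"]*(u@u))
    return T[:3,3],T[:3,:3]@np.array([*u,1])
def pt(n,px,z):
    o,d=ray(n,px); return (o+d*(z-o[2])/d[2])[:2].round(4)
def proj(n,P):
    c=imaging.calibration(n);T=c["world_from_camera"];q=T[:3,:3].T@(np.array(P)-T[:3,3]);u=q[:2]/q[2]
    return u*(1+c["k1"]*(u@u))*c["fx"]+[c["cx"],c["cy"]]
def snap(n,name,x0,y0,x1,y1,s):
    im=imaging.snapshot(n)[:,:,::-1]; cv2.imwrite(f"pics/{name}_full.png",im)
    cv2.imwrite(f"pics/{name}.png",cv2.resize(im[y0:y1,x0:x1],None,fx=s,fy=s,interpolation=cv2.INTER_CUBIC))
def to(xyz,yaw=None):
    """shift in tool axes from measured pose to world xyz; yaw = world angle of closing axis y"""
    s=r.read_state();Q=R.from_quat(s["orientation"]);p=s["eef_pos"]
    print("d",(Q.inv().apply(np.array(xyz)-p)).round(4),"pos",p.round(4))
    if yaw is not None:
        y=Q.as_matrix()[:,1]; a=np.arctan2(y[1],y[0]); dy=(yaw-a+np.pi/2)%np.pi-np.pi/2
        print("rz",-dy,"y-axis yaw",a,"q",s["q"].round(2))
```

Run:
```python
import cv2
im=cv2.imread("pics/top0.png")
cv2.imwrite("pics/c1.png",cv2.resize(im[130:245,185:345],None,fx=5,fy=5,interpolation=cv2.INTER_CUBIC))
im=cv2.imread("pics/scene0.png")
cv2.imwrite("pics/c2.png",cv2.resize(im[125:225,275:375],None,fx=6,fy=6,interpolation=cv2.INTER_CUBIC))
```

```text
(no output)
```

View pics/c1.png

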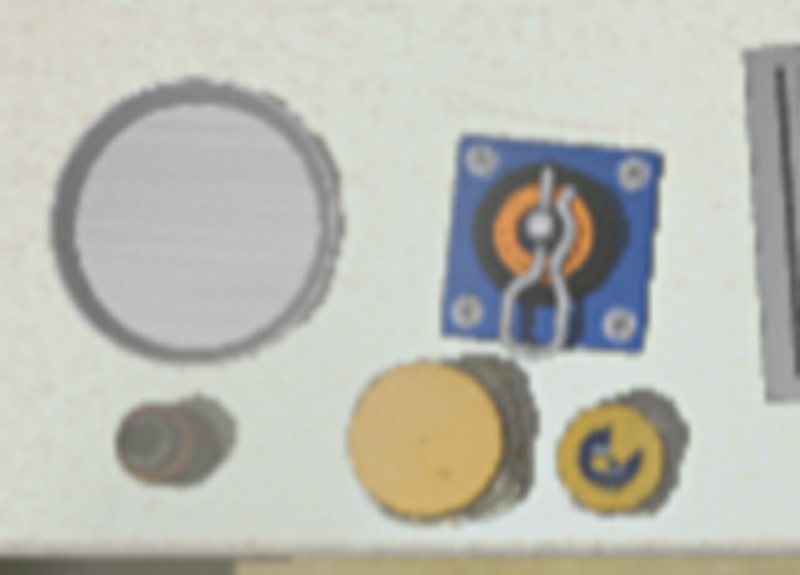

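View pics/c2.png

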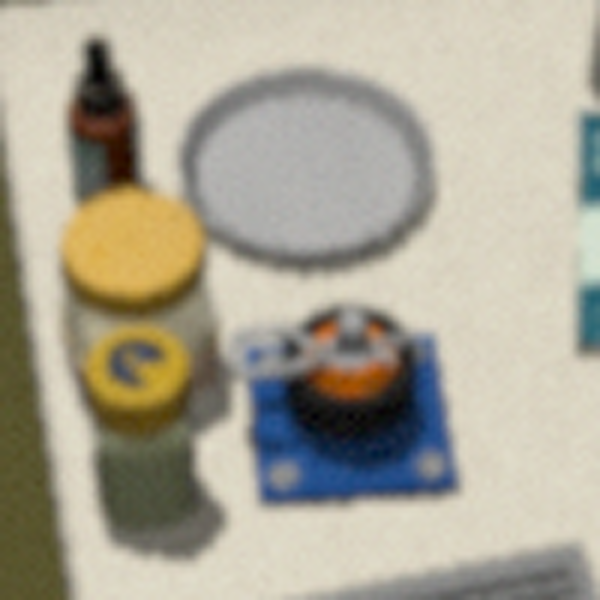

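Run:
```python
from h import *
f=lambda u,v:((u+.5)/5-.5+185,(v+.5)/5-.5+130)
g=lambda u,v:((u+.5)/6-.5+275,(v+.5)/6-.5+125)
W=pt("top",f(426,439),.09);G=pt("top",f(612,457),.096);S=pt("top",f(540,224),.072);D=pt("top",f(200,226),.003)
C=np.array([pt("top",f(*c),.008) for c in((461,135),(663,152),(642,352),(443,335))])
print("W",W,"G",G,np.hypot(*(W-G)),"S",S,"D",D,"plate",C.mean(0),C.tolist())
print("dist",np.hypot(*(W-S)),np.hypot(*(G-S)))
e=C[1]-C[2]+C[0]-C[3];print("stand yaw",np.arctan2(e[1],e[0]))
print("clip loop end",pt("top",f(531,350),.055), "tip",pt("top",f(547,170),.055))
print("vial top",pt("top",f(138,442),.1))
print("scene W",pt("scene",g(134,243),.09),"G",pt("scene",g(135,362),.096),"S",pt("scene",g(350,322),.072),"D",pt("scene",g(308,168),.003))
im=cv2.imread("pics/top0.png")
hsv=cv2.cvtColor(im,cv2.COLOR_BGR2HSV)
def rect(m,z,name):
    m=m.astype(np.uint8)*255; m=cv2.morphologyEx(m,cv2.MORPH_CLOSE,np.ones((5,5)))
    c=max(cv2.findContours(m,0,1)[0],key=cv2.contourArea); b=cv2.boxPoints(cv2.minAreaRect(c))
    P=np.array([pt("top",q,z) for q in b]); print(name,b.mean(0),pt("top",b.mean(0),z),P.tolist())
g_=(hsv[...,0]>60)&(hsv[...,0]<90)&(hsv[...,1]>120); g_[:130]=0;g_[212:]=0
rect(g_,.013,"tray")
k=(hsv[...,2]<165)&(hsv[...,1]<50);k[:125]=0;k[215:]=0;k[:,:328]=0;k[:,398:]=0
rect(k,.004,"mat")
k=(hsv[...,2]<110);k[:210]=0;k[235:]=0;k[:,:415]=0;k[:,450:]=0
rect(k,.05,"scour")
print((hsv[150:210:20,345:385:9]).tolist()[0])
```

```text
W [0.4264 0.1152] G [0.4191 0.0435] 0.07207065977219856 S [0.5114 0.0728] D [0.5203 0.2221] plate [0.511425 0.0723  ] [[0.5574, 0.1107], [0.5496, 0.0258], [0.4656, 0.0348], [0.4731, 0.1179]]
dist 0.09498820979468975 0.0968389384493655
stand yaw -0.0959610423613418
clip loop end [0.4631 0.0775] tip [0.5353 0.0712]
vial top [0.4251 0.2249]
scene W [0.4281 0.1149] G [0.4191 0.0462] S [0.5113 0.071 ] D [0.5235 0.2276]
tray [434.15958 176.4475 ] [ 0.5134 -0.2182] [[0.4569, -0.1522], [0.5786, -0.162], [0.5711, -0.2859], [0.4487, -0.2747]]
mat [363.69437 172.76164] [ 0.5227 -0.0715] [[0.5939, -0.0076], [0.6014, -0.1277], [0.4525, -0.1348], [0.4454, -0.0163]]
scour [433.32434 221.05406] [ 0.4192 -0.2069] [[0.407, -0.1871], [0.4374, -0.1927], [0.4316, -0.2268], [0.4011, -0.2211]]
[[60, 2, 106], [75, 4, 140], [80, 5, 144], [90, 3, 152], [105, 4, 143]]
```

Careful with the scale: shifts go in shares of 0.6 m and turns go in shares of pi/2 rad. That gives: -0.52 m / 0.6 = -0.8667, 0.15 m / 0.6 = 0.25, -0.388 rad / 1.5708 = -0.247.

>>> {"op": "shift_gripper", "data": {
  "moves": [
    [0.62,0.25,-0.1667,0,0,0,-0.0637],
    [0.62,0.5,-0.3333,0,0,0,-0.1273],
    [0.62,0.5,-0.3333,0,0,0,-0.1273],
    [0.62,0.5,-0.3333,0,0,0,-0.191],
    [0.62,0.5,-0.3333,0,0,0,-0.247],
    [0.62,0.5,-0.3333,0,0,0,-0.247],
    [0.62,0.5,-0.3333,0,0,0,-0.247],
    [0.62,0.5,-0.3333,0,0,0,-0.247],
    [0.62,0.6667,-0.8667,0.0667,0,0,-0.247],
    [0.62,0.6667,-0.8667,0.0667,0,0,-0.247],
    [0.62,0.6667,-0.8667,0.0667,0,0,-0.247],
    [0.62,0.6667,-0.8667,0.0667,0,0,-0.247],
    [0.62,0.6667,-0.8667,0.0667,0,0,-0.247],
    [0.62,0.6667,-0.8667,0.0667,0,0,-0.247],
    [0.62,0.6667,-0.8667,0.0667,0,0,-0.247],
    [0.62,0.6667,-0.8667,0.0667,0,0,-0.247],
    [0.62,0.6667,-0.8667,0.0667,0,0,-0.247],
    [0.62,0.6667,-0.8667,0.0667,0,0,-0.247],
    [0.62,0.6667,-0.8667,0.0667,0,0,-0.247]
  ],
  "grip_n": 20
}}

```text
refused: moves[0]: [0.62, 0.25, -0.1667, 0, 0, 0, -0.0637] is not of type 'object' (schema: type "object"). Nothing was moved.
```

I used the wrong layout. The manual says a list of objects, one for each row; once more.

>>> {"op": "shift_gripper", "data": {
  "moves": [
    {"jaw": 0.62,"xyz": [0.25,-0.1667,0],"turn_vec": [0,0,-0.0637]},
    {"jaw": 0.62,"xyz": [0.5,-0.3333,0],"turn_vec": [0,0,-0.1273]},
    {"jaw": 0.62,"xyz": [0.5,-0.3333,0],"turn_vec": [0,0,-0.1273]},
    {"jaw": 0.62,"xyz": [0.5,-0.3333,0],"turn_vec": [0,0,-0.191]},
    {"jaw": 0.62,"xyz": [0.5,-0.3333,0],"turn_vec": [0,0,-0.247]},
    {"jaw": 0.62,"xyz": [0.5,-0.3333,0],"turn_vec": [0,0,-0.247]},
    {"jaw": 0.62,"xyz": [0.5,-0.3333,0],"turn_vec": [0,0,-0.247]},
    {"jaw": 0.62,"xyz": [0.5,-0.3333,0],"turn_vec": [0,0,-0.247]},
    {"jaw": 0.62,"xyz": [0.6667,-0.8667,0.0667],"turn_vec": [0,0,-0.247]},
    {"jaw": 0.62,"xyz": [0.6667,-0.8667,0.0667],"turn_vec": [0,0,-0.247]},
    {"jaw": 0.62,"xyz": [0.6667,-0.8667,0.0667],"turn_vec": [0,0,-0.247]},
    {"jaw": 0.62,"xyz": [0.6667,-0.8667,0.0667],"turn_vec": [0,0,-0.247]},
    {"jaw": 0.62,"xyz": [0.6667,-0.8667,0.0667],"turn_vec": [0,0,-0.247]},
    {"jaw": 0.62,"xyz": [0.6667,-0.8667,0.0667],"turn_vec": [0,0,-0.247]},
    {"jaw": 0.62,"xyz": [0.6667,-0.8667,0.0667],"turn_vec": [0,0,-0.247]},
    {"jaw": 0.62,"xyz": [0.6667,-0.8667,0.0667],"turn_vec": [0,0,-0.247]},
    {"jaw": 0.62,"xyz": [0.6667,-0.8667,0.0667],"turn_vec": [0,0,-0.247]},
    {"jaw": 0.62,"xyz": [0.6667,-0.8667,0.0667],"turn_vec": [0,0,-0.247]},
    {"jaw": 0.62,"xyz": [0.6667,-0.8667,0.0667],"turn_vec": [0,0,-0.247]}
  ],
  "grip_n": 20
}}

```text
clock: 1.68
eef_pos: [0.4187, 0.0363, 0.1824]
orientation: [0.923, 0.384, -0.0, 0.0]
contact_force: [-1.4, -0.9, -0.1]
gripper_width: 0.623
finger_force: 0.0
```

```bash
python3 -c "
from h import *
to((.4195,.044,.038),-.785)"
```

```text
d [ 0.0061 -0.0048  0.1444] pos [0.4187 0.0363 0.1824]
rz 0.003277586277826927 y-axis yaw -0.7817224137221731 q [ 0.44 -0.1  -0.59  2.01 -0.06  1.21 -0.91]
```

Scaled: 0.144 m / 0.6 = 0.24, 0.12 m / 0.6 = 0.2.

>>> {"op": "shift_gripper", "data": {
  "moves": [
    {"jaw": 0.62,"xyz": [0.01,-0.0083,0.0333]},
    {"jaw": 0.62,"xyz": [0.01,-0.0083,0.1]},
    {"jaw": 0.62,"xyz": [0.01,-0.0083,0.15]},
    {"jaw": 0.62,"xyz": [0.01,-0.0083,0.2]},
    {"jaw": 0.62,"xyz": [0.01,-0.0083,0.24]},
    {"jaw": 0.62,"xyz": [0.01,-0.0083,0.24]},
    {"jaw": 0.62,"xyz": [0.01,-0.0083,0.24]}
  ],
  "grip_n": 20
}}

```text
clock: 2.27
eef_pos: [0.419, 0.042, 0.0381]
orientation: [0.924, 0.382, -0.001, -0.001]
contact_force: [-0.7, -0.3, 0.6]
gripper_width: 0.621
finger_force: 0.0
```

```bash
python3 -c "
from h import *
to((.4195,.044,.038),-.785)
snap('scene','g1',275,105,375,225,5)"
```

```text
d [ 0.0018 -0.001   0.0001] pos [0.419  0.042  0.0381]
rz -0.0012652270261142018 y-axis yaw -0.7862652270261142 q [ 0.4   0.11 -0.62  2.17  0.08  0.88 -1.06]
```

View pics/g1.png

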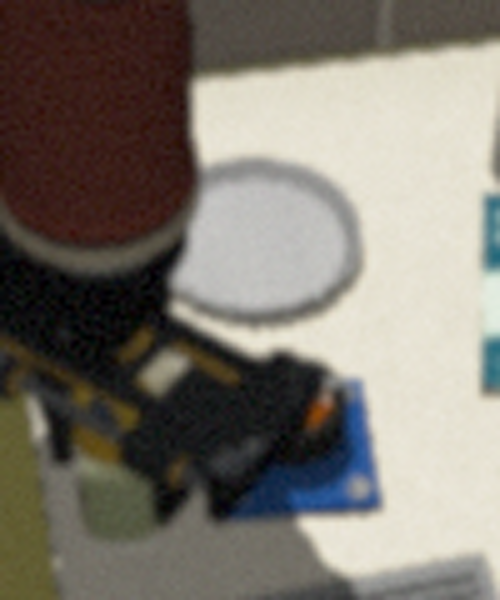

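The green jar stands between the fingers, with its body visible at about (120,505). Closing now.

>>> {"op": "shift_gripper", "data": {
  "moves": [
    {"jaw": 0.3},
    {"jaw": 0.3},
    {"jaw": 0.3},
    {"jaw": 0.3},
    {"jaw": 0.3},
    {"jaw": 0.3}
  ],
  "grip_n": 20
}}

```text
clock: 2.82
eef_pos: [0.4212, 0.0429, 0.0401]
orientation: [0.924, 0.383, 0.001, 0.001]
contact_force: [-2.5, 0.1, 7.8]
gripper_width: 0.549
finger_force: 20.0
```

```bash
python3 -c "
from h import *
to((.4775,-.0715,.20),-1.57)"
```

```text
d [-0.0408  0.1211 -0.1597] pos [0.4212 0.0429 0.0401]
rz 0.7849503322841698 y-axis yaw -0.7850496677158303 q [ 0.4   0.11 -0.63  2.17  0.08  0.88 -1.06]
```

```bash
python3 -c "
from h import *
snap('top','g2',230,140,350,250,6)
s=r.read_state();print(s['contact_force'],s['moment'],s['gripper_width'],s['eef_pos'])"
```

```text
[-0.95051232  0.37307119  8.35323534] [ 0.01476903  0.28721358 -0.00996939] 0.5492423940944575 [0.4211099  0.0429277  0.04005978]
```

View pics/g2.png

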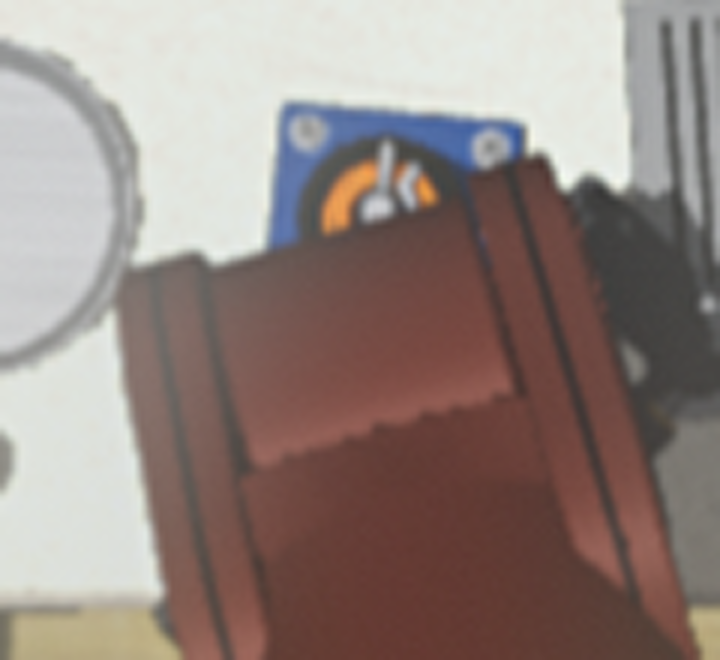

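```bash
python3 -c "
from h import *
snap('scene','g3',270,140,350,220,7)"
```

```text
(no output)
```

View pics/g3.png

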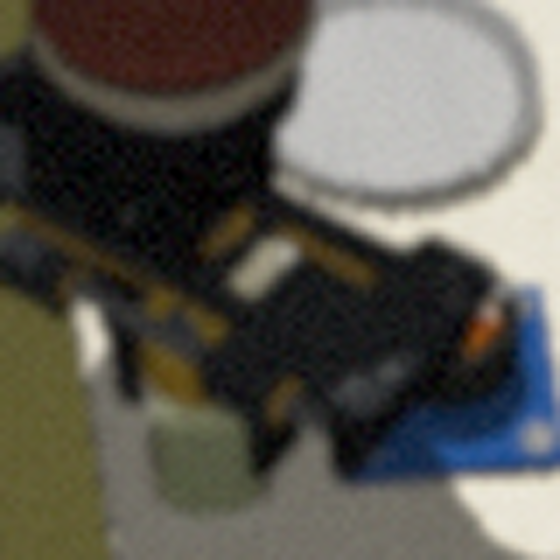

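Scaled: -0.012 m / 0.6 = -0.02, -0.006 m / 0.6 = -0.01.

>>> {"op": "shift_gripper", "data": {
  "moves": [
    {"jaw": 0.3,"xyz": [0,0,-0.01]},
    {"jaw": 0.3,"xyz": [0,0,-0.02]},
    {"jaw": 0.3,"xyz": [0,0,-0.02]}
  ],
  "grip_n": 20
}}

```text
clock: 3.17
eef_pos: [0.4207, 0.0429, 0.052]
orientation: [0.924, 0.383, 0.001, 0.001]
contact_force: [0.2, 0.3, -0.4]
gripper_width: 0.549
finger_force: 20.0
```

```bash
python3 -c "
from h import *
for p in((265,470),(130,395)): print(pt('scene',(270+p[0]/7,140+p[1]/7),.04))
print(r.read_state()['moment'])"
```

```text
[0.4386 0.0178]
[0.3963 0.0595]
[ 0.01748852 -0.0949878   0.01644487]
```

Scaled: -0.1 m / 0.6 = -0.1667, -0.07 m / 0.6 = -0.1167.

>>> {"op": "shift_gripper", "data": {
  "moves": [
    {"jaw": 0.3,"xyz": [0,0,-0.05]},
    {"jaw": 0.3,"xyz": [0,0,-0.1167]},
    {"jaw": 0.3,"xyz": [0,0,-0.1667]},
    {"jaw": 0.3,"xyz": [0,0,-0.1667]}
  ],
  "grip_n": 20
}}

```text
clock: 3.5
eef_pos: [0.4231, 0.0434, 0.1564]
orientation: [0.924, 0.383, 0.004, 0.002]
contact_force: [1.3, -0.3, -1.5]
gripper_width: 0.547
finger_force: 20.0
```

```bash
python3 -c "
from h import *
print(r.read_state()['contact_force'])
snap('scene','g4',260,100,360,220,5)
to((.478,-.0715,.15),-1.57)"
```

```text
[ 1.26087376 -0.27099844 -1.52063742]
d [-0.0414  0.1206  0.0041] pos [0.422  0.043  0.1536]
rz 0.7846464059566731 y-axis yaw -0.7853535940433269 q [ 0.44 -0.06 -0.62  2.05 -0.04  1.14 -0.95]
```

View pics/g4.png

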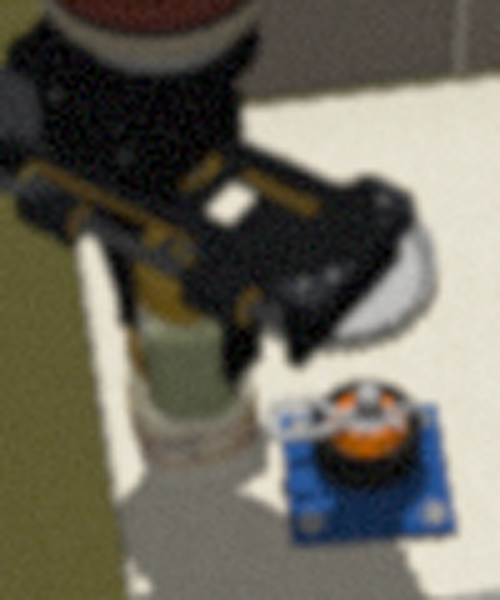

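Scaled: 0.12 m / 0.6 = 0.2, 0.107 m / 0.6 = 0.1783.

>>> {"op": "shift_gripper", "data": {
  "moves": [
    {"jaw": 0.3,"xyz": [-0.0167,0.05,0]},
    {"jaw": 0.3,"xyz": [-0.0333,0.1,0]},
    {"jaw": 0.3,"xyz": [-0.05,0.15,0]},
    {"jaw": 0.3,"xyz": [-0.0683,0.2,0]},
    {"jaw": 0.3,"xyz": [-0.0683,0.2,0.0333]},
    {"jaw": 0.3,"xyz": [-0.0683,0.2,0.1]},
    {"jaw": 0.3,"xyz": [-0.0683,0.2,0.15]},
    {"jaw": 0.3,"xyz": [-0.0683,0.2,0.1667]},
    {"jaw": 0.3,"xyz": [-0.0683,0.2,0.175]},
    {"jaw": 0.3,"xyz": [-0.0683,0.2,0.1783]},
    {"jaw": 0.3,"xyz": [-0.0683,0.2,0.1783]}
  ],
  "grip_n": 20
}}

```text
clock: 4.47
eef_pos: [0.4751, -0.0702, 0.0442]
orientation: [0.924, 0.383, -0.001, -0.001]
contact_force: [0.8, -0.0, -0.4]
gripper_width: 0.545
finger_force: 20.0
```

```bash
python3 -c "
from h import *
to((.478,-.0715,.044))"
```

```text
d [0.0011 0.0029 0.0002] pos [ 0.4751 -0.0702  0.0442]
```

Scaled: -0.12 m / 0.6 = -0.2, -0.1 m / 0.6 = -0.1667.

>>> {"op": "shift_gripper", "data": {
  "moves": [
    {"jaw": 0.3,"xyz": [0,0,0.0017]},
    {"jaw": 0.3,"xyz": [0,0,0.0017]},
    {"jaw": 0.66,"xyz": [0,0,0.0017]},
    {"jaw": 0.66,"xyz": [0,0,0.0017]},
    {"jaw": 0.66,"xyz": [0,0,0.0017]},
    {"jaw": 0.66,"xyz": [0,0,0.0017]},
    {"jaw": 0.66,"xyz": [0,0,-0.05]},
    {"jaw": 0.66,"xyz": [0,0,-0.1167]},
    {"jaw": 0.66,"xyz": [0,0,-0.1667]},
    {"jaw": 0.66,"xyz": [0,0,-0.2]},
    {"jaw": 0.66,"xyz": [0,0,-0.2]}
  ],
  "grip_n": 20
}}

```text
clock: 5.38
eef_pos: [0.4784, -0.0711, 0.1683]
orientation: [0.924, 0.383, 0.003, 0.002]
contact_force: [0.3, -0.2, 1.2]
gripper_width: 0.66
finger_force: 0.0
```

```bash
python3 -c "
from h import *
to((.4265,.1152,.15),0.6)"
```

```text
d [ 0.095  -0.1685  0.0176] pos [ 0.4784 -0.0711  0.1683]
rz -1.3850068446726187 y-axis yaw -0.7850068446726185 q [ 0.55  0.06 -0.5   1.91  0.03  1.17 -0.75]
```

Scaled: -0.168 m / 0.6 = -0.28, 0.095 m / 0.6 = 0.1583, 0.785 rad / 1.5708 = 0.4997.

>>> {"op": "shift_gripper", "data": {
  "moves": [
    {"jaw": 1,"xyz": [0.0333,-0.0583,0],"turn_vec": [0,0,0.0764]},
    {"jaw": 1,"xyz": [0.0667,-0.1167,0],"turn_vec": [0,0,0.1528]},
    {"jaw": 1,"xyz": [0.1,-0.175,0],"turn_vec": [0,0,0.2292]},
    {"jaw": 1,"xyz": [0.1333,-0.2333,0],"turn_vec": [0,0,0.3056]},
    {"jaw": 1,"xyz": [0.1583,-0.28,0],"turn_vec": [0,0,0.382]},
    {"jaw": 1,"xyz": [0.1583,-0.28,0],"turn_vec": [0,0,0.4584]},
    {"jaw": 1,"xyz": [0.1583,-0.28,0],"turn_vec": [0,0,0.4997]},
    {"jaw": 1,"xyz": [0.1583,-0.28,0],"turn_vec": [0,0,0.4997]},
    {"jaw": 1,"xyz": [0.1583,-0.28,0.0167],"turn_vec": [0,0,0.4997]}
  ],
  "grip_n": 35
}}

```text
clock: 6.13
eef_pos: [0.4251, 0.1151, 0.1544]
orientation: [1.0, 0.002, 0.001, -0.0]
contact_force: [1.1, 0.3, 0.2]
gripper_width: 1.0
finger_force: 0.0
```

```bash
python3 -c "
from h import *
to((.4265,.1152,.042),-1.57)"
```

```text
d [ 1.100e-03 -1.000e-04  1.124e-01] pos [0.4251 0.1151 0.1544]
rz 0.00297015309220372 y-axis yaw -1.5670298469077963 q [ 0.35 -0.02 -0.7   2.01 -0.01  1.14 -1.91]
```

Scaled: 0.112 m / 0.6 = 0.1867, 0.09 m / 0.6 = 0.15.

>>> {"op": "shift_gripper", "data": {
  "moves": [
    {"jaw": 1,"xyz": [0.0017,0,0.05]},
    {"jaw": 1,"xyz": [0.0017,0,0.1]},
    {"jaw": 1,"xyz": [0.0017,0,0.15]},
    {"jaw": 1,"xyz": [0.0017,0,0.1867]},
    {"jaw": 1,"xyz": [0.0017,0,0.1867]},
    {"jaw": 1,"xyz": [0.0017,0,0.1867]},
    {"jaw": 0.5,"xyz": [0.0017,0,0.1867]},
    {"jaw": 0.5,"xyz": [0.0017,0,0.1867]},
    {"jaw": 0.5,"xyz": [0.0017,0,0.1867]},
    {"jaw": 0.5,"xyz": [0.0017,0,0.1867]},
    {"jaw": 0.5,"xyz": [0.0017,0,0.1867]},
    {"jaw": 0.5,"xyz": [0.0017,0,0.1867]}
  ],
  "grip_n": 35
}}

```text
clock: 7.13
eef_pos: [0.4257, 0.115, 0.0423]
orientation: [1.0, 0.0, 0.001, 0.0]
contact_force: [-1.3, 0.6, 7.0]
gripper_width: 0.715
finger_force: 34.1
```

```bash
python3 -c "
from h import *
to((.553,-.0715,.042),-1.57)"
```

```text
d [0.1272 0.1866 0.0006] pos [0.4257 0.115  0.0423]
rz 2.232776853849927e-05 y-axis yaw -1.5699776722314616 q [ 0.31  0.16 -0.71  2.12  0.13  0.9  -2.04]
```

Scaled: 0.187 m / 0.6 = 0.3117, 0.15 m / 0.6 = 0.25.

>>> {"op": "shift_gripper", "data": {
  "moves": [
    {"jaw": 0.5,"xyz": [0,0,-0.0333]},
    {"jaw": 0.5,"xyz": [0,0,-0.0833]},
    {"jaw": 0.5,"xyz": [0,0,-0.15]},
    {"jaw": 0.5,"xyz": [0,0,-0.2167]},
    {"jaw": 0.5,"xyz": [0.05,0.0333,-0.2333]},
    {"jaw": 0.5,"xyz": [0.1,0.0833,-0.2333]},
    {"jaw": 0.5,"xyz": [0.15,0.1333,-0.2333]},
    {"jaw": 0.5,"xyz": [0.2117,0.1833,-0.2333]},
    {"jaw": 0.5,"xyz": [0.2117,0.25,-0.2333]},
    {"jaw": 0.5,"xyz": [0.2117,0.3117,-0.2333]},
    {"jaw": 0.5,"xyz": [0.2117,0.3117,-0.2333]},
    {"jaw": 0.5,"xyz": [0.2117,0.3117,-0.2333]}
  ],
  "grip_n": 35
}}

```text
clock: 8.13
eef_pos: [0.5512, -0.0753, 0.1803]
orientation: [1.0, -0.002, -0.001, 0.0]
contact_force: [0.3, 1.7, -5.1]
gripper_width: 0.714
finger_force: 34.1
```

```bash
python3 -c "
from h import *
snap('top','w1',230,110,410,250,4)
to((.553,-.0715,.046),-1.57)"
```

```text
d [ 0.0018 -0.001   0.1347] pos [ 0.5514 -0.0726  0.1807]
rz -0.002190928199151676 y-axis yaw -1.5721909281991517 q [ 0.54  0.22 -0.55  1.73  0.12  1.23 -1.62]
```

View pics/w1.png

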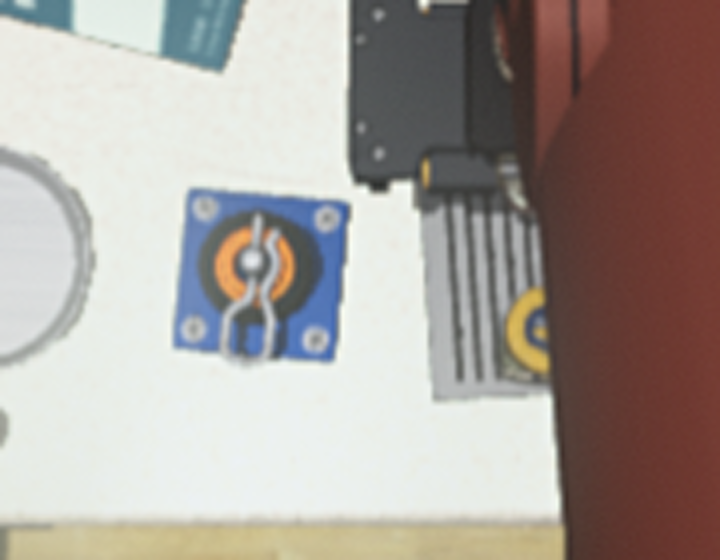

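Both jars are off the stand side, and green stands on the mat with its lid centre near (548,332) in the crop. Lowering the white jar.

Scaled: 0.135 m / 0.6 = 0.225, 0.134 m / 0.6 = 0.2233.

>>> {"op": "shift_gripper", "data": {
  "moves": [
    {"jaw": 0.5,"xyz": [0.0017,0,0.0667]},
    {"jaw": 0.5,"xyz": [0.0017,0,0.1333]},
    {"jaw": 0.5,"xyz": [0.0017,0,0.1833]},
    {"jaw": 0.5,"xyz": [0.0017,0,0.2083]},
    {"jaw": 0.5,"xyz": [0.0017,0,0.2167]},
    {"jaw": 0.5,"xyz": [0.0017,0,0.2217]},
    {"jaw": 0.5,"xyz": [0.0017,0,0.2233]},
    {"jaw": 0.5,"xyz": [0.0017,0,0.225]}
  ],
  "grip_n": 35
}}

```text
clock: 8.85
eef_pos: [0.5543, -0.0714, 0.048]
orientation: [1.0, 0.001, 0.001, 0.0]
contact_force: [0.7, -0.5, -4.8]
gripper_width: 0.718
finger_force: 34.1
```

```bash
python3 -c "
from h import *
print('green',pt('top',(367,193),.1))
to((.553,-.0715,.046),-1.57)"
```

```text
green [ 0.4716 -0.0706]
d [-0.0013  0.0001  0.002 ] pos [ 0.5543 -0.0714  0.048 ]
rz 0.0006615957315607712 y-axis yaw -1.5693384042684393 q [ 0.5   0.36 -0.53  1.86  0.22  0.98 -1.69]
```

Scaled: -0.12 m / 0.6 = -0.2, -0.1 m / 0.6 = -0.1667.

>>> {"op": "shift_gripper", "data": {
  "moves": [
    {"jaw": 0.5,"xyz": [0,0,0.0017]},
    {"jaw": 0.5,"xyz": [0,0,0.0033]},
    {"jaw": 0.5,"xyz": [0,0,0.005]},
    {"jaw": 0.5,"xyz": [0,0,0.005]},
    {"jaw": 1,"xyz": [0,0,0.005]},
    {"jaw": 1,"xyz": [0,0,0.005]},
    {"jaw": 1,"xyz": [0,0,0.005]},
    {"jaw": 1,"xyz": [0,0,0.005]},
    {"jaw": 1,"xyz": [0,0,-0.05]},
    {"jaw": 1,"xyz": [0,0,-0.1167]},
    {"jaw": 1,"xyz": [0,0,-0.1667]},
    {"jaw": 1,"xyz": [0,0,-0.2]},
    {"jaw": 1,"xyz": [0,0,-0.2]}
  ],
  "grip_n": 35
}}

```text
clock: 9.93
eef_pos: [0.5559, -0.0719, 0.1717]
orientation: [1.0, 0.0, 0.004, 0.001]
contact_force: [0.6, 0.6, 0.6]
gripper_width: 0.996
finger_force: 0.0
```

```bash
python3 -c "
from h import *
to((.4755,.0765,.13),-1.5708-.09)"
```

```text
d [-0.0806 -0.1485  0.0408] pos [ 0.5559 -0.0719  0.1717]
rz 0.0907471334946528 y-axis yaw -1.5700528665053473 q [ 0.54  0.23 -0.56  1.74  0.13  1.21 -1.62]
```

Scaled: -0.149 m / 0.6 = -0.2483, -0.11 m / 0.6 = -0.1833, 0.09 rad / 1.5708 = 0.0573.

>>> {"op": "shift_gripper", "data": {
  "moves": [
    {"jaw": 0.5,"xyz": [-0.0333,-0.0583,0],"turn_vec": [0,0,0.0318]},
    {"jaw": 0.5,"xyz": [-0.0667,-0.1167,0],"turn_vec": [0,0,0.0573]},
    {"jaw": 0.5,"xyz": [-0.1,-0.1833,0],"turn_vec": [0,0,0.0573]},
    {"jaw": 0.5,"xyz": [-0.135,-0.2483,0],"turn_vec": [0,0,0.0573]},
    {"jaw": 0.5,"xyz": [-0.135,-0.2483,0.05],"turn_vec": [0,0,0.0573]},
    {"jaw": 0.5,"xyz": [-0.135,-0.2483,0.1],"turn_vec": [0,0,0.0573]},
    {"jaw": 0.5,"xyz": [-0.135,-0.2483,0.1333],"turn_vec": [0,0,0.0573]},
    {"jaw": 0.5,"xyz": [-0.135,-0.2483,0.1333],"turn_vec": [0,0,0.0573]},
    {"jaw": 0.5,"xyz": [-0.135,-0.2483,0.1333],"turn_vec": [0,0,0.0573]}
  ],
  "grip_n": 15
}}

```text
clock: 10.68
eef_pos: [0.4713, 0.0771, 0.086]
orientation: [0.999, -0.044, -0.001, -0.0]
contact_force: [0.3, 1.1, 0.1]
gripper_width: 0.513
finger_force: 0.0
```

```bash
python3 -c "
from h import *
snap('top','k1',230,140,330,250,6)
to((.4755,.0758,.049),-1.5708-.092)"
```

```text
d [0.0033 0.0011 0.0381] pos [0.4724 0.0772 0.0871]
rz 0.0026941061521121856 y-axis yaw -1.6601058938478879 q [ 0.37  0.16 -0.67  2.    0.12  1.01 -2.01]
```

Scaled: 0.038 m / 0.6 = 0.0633, 0.025 m / 0.6 = 0.0417.

>>> {"op": "shift_gripper", "data": {
  "moves": [
    {"jaw": 0.46,"xyz": [0.005,0.0017,0.0167]},
    {"jaw": 0.46,"xyz": [0.005,0.0017,0.0417]},
    {"jaw": 0.46,"xyz": [0.005,0.0017,0.0633]},
    {"jaw": 0.46,"xyz": [0.005,0.0017,0.0633]},
    {"jaw": 0.46,"xyz": [0.005,0.0017,0.0633]}
  ],
  "grip_n": 15
}}

```text
clock: 11.15
eef_pos: [0.4753, 0.0757, 0.0488]
orientation: [0.999, -0.045, -0.0, -0.0]
contact_force: [-0.4, 0.6, 0.3]
gripper_width: 0.462
finger_force: 0.0
```

```bash
python3 -c "
from h import *
snap('scene','k2',290,140,370,220,7)
to((.4755,.0758,.049),-1.5708-.092)"
```

```text
d [-0.0001  0.0001  0.0003] pos [0.4757 0.0759 0.0493]
rz 0.0026131555578321475 y-axis yaw -1.660186844442168 q [ 0.35  0.23 -0.66  2.03  0.17  0.94 -2.05]
```

View pics/k2.png

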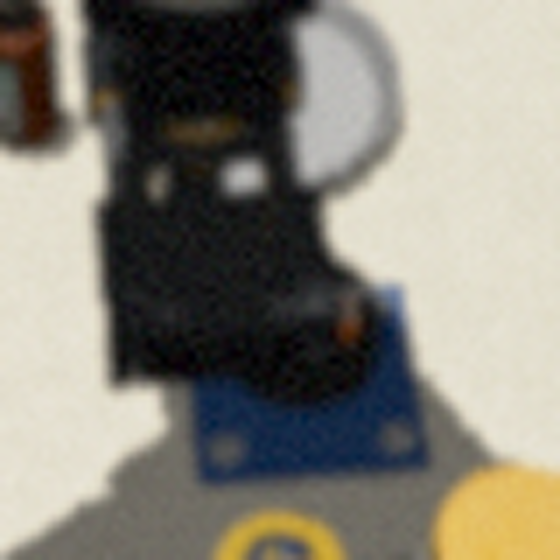

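The gripper hides the clip, but both jars are visible upright on the mat at the bottom. The width after closing will show whether I have it.

>>> {"op": "shift_gripper", "data": {
  "moves": [
    {"jaw": 0.1},
    {"jaw": 0.1},
    {"jaw": 0.1},
    {"jaw": 0.1},
    {"jaw": 0.1},
    {"jaw": 0.1}
  ],
  "grip_n": 15
}}

```text
clock: 11.7
eef_pos: [0.4753, 0.0758, 0.0489]
orientation: [0.999, -0.045, 0.0, -0.0]
contact_force: [1.0, -0.0, 1.1]
gripper_width: 0.3
finger_force: 15.0
```

```bash
python3 -c "
from h import *
to((.4755,.0758,.049),-1.5708-.092)"
```

```text
d [ 0.0002 -0.     -0.0001] pos [0.4753 0.0758 0.0489]
rz 0.002720933699045691 y-axis yaw -1.6600790663009544 q [ 0.35  0.23 -0.66  2.03  0.17  0.94 -2.05]
```

Scaled: -0.043 m / 0.6 = -0.0717, -0.042 m / 0.6 = -0.07.

>>> {"op": "shift_gripper", "data": {
  "moves": [
    {"jaw": 0.1,"xyz": [-0.01,0,0]},
    {"jaw": 0.1,"xyz": [-0.02,0,0]},
    {"jaw": 0.1,"xyz": [-0.03,0,0]},
    {"jaw": 0.1,"xyz": [-0.04,0,0]},
    {"jaw": 0.1,"xyz": [-0.05,0,0]},
    {"jaw": 0.1,"xyz": [-0.06,0,0]},
    {"jaw": 0.1,"xyz": [-0.07,0,0]},
    {"jaw": 0.1,"xyz": [-0.0717,0,0]}
  ],
  "grip_n": 15
}}

```text
clock: 12.37
eef_pos: [0.4308, 0.0796, 0.0484]
orientation: [0.999, -0.044, -0.0, 0.0]
contact_force: [-0.8, 0.8, -0.3]
gripper_width: 0.301
finger_force: 15.0
```

```bash
python3 -c "
from h import *
snap('scene','k3',290,140,370,220,7)
to((.4755,.0758,.049),-1.5708-.092)"
```

```text
d [ 0.0444 -0.0002 -0.0005] pos [0.4313 0.0796 0.0485]
rz 0.0030131585641197667 y-axis yaw -1.6597868414358803 q [ 0.37  0.14 -0.68  2.12  0.11  0.91 -2.03]
```

Scaled: -0.14 m / 0.6 = -0.2333, -0.09 m / 0.6 = -0.15.

>>> {"op": "shift_gripper", "data": {
  "moves": [
    {"jaw": 0.1,"xyz": [0,0,-0.0167]},
    {"jaw": 0.1,"xyz": [0,0,-0.05]},
    {"jaw": 0.1,"xyz": [0,0,-0.1]},
    {"jaw": 0.1,"xyz": [0,0,-0.1667]},
    {"jaw": 0.1,"xyz": [0.05,-0.0333,-0.2]},
    {"jaw": 0.1,"xyz": [0.0833,-0.0833,-0.2]},
    {"jaw": 0.1,"xyz": [0.0833,-0.15,-0.2]},
    {"jaw": 0.1,"xyz": [0.0833,-0.2167,-0.2]},
    {"jaw": 0.1,"xyz": [0.0833,-0.2333,-0.2]},
    {"jaw": 0.1,"xyz": [0.0833,-0.2333,-0.2]}
  ],
  "grip_n": 15
}}

```text
clock: 13.25
eef_pos: [0.4939, 0.2191, 0.1694]
orientation: [0.999, -0.042, -0.0, -0.001]
contact_force: [0.2, -1.3, -0.8]
gripper_width: 0.299
finger_force: 15.0
```

```bash
python3 -c "
from h import *
snap('scene','k4',280,90,380,210,5)
to((.4951,.2253,.007),-1.5708-.092)"
```

```text
d [ 0.0003 -0.0087  0.162 ] pos [0.4942 0.2164 0.169 ]
rz 0.006147724857981096 y-axis yaw -1.656652275142019 q [ 0.2   0.23 -0.78  1.77  0.17  1.21 -2.29]
```

View pics/k4.png

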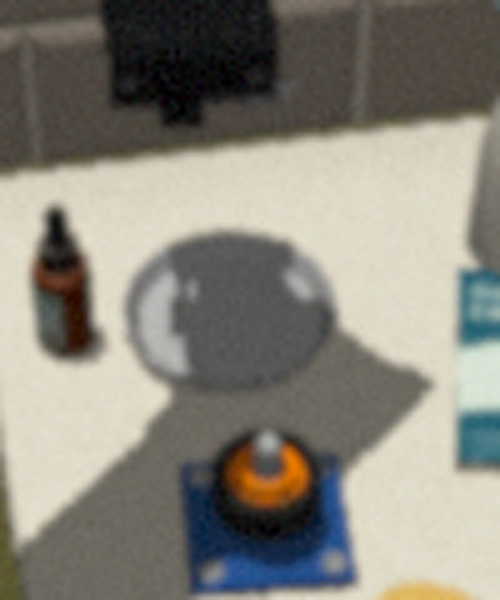

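Scaled: 0.162 m / 0.6 = 0.27, 0.07 m / 0.6 = 0.1167.

>>> {"op": "shift_gripper", "data": {
  "moves": [
    {"jaw": 0.1,"xyz": [0,-0.0133,0.05]},
    {"jaw": 0.1,"xyz": [0,-0.0133,0.1167]},
    {"jaw": 0.1,"xyz": [0,-0.0133,0.1833]},
    {"jaw": 0.1,"xyz": [0,-0.0133,0.225]},
    {"jaw": 0.1,"xyz": [0,-0.0133,0.25]},
    {"jaw": 0.1,"xyz": [0,-0.0133,0.2633]},
    {"jaw": 0.1,"xyz": [0,-0.0133,0.2683]},
    {"jaw": 0.1,"xyz": [0,-0.0133,0.27]},
    {"jaw": 0.1,"xyz": [0,-0.0133,0.27]}
  ],
  "grip_n": 15
}}

```text
clock: 14.05
eef_pos: [0.496, 0.2224, 0.0076]
orientation: [0.999, -0.045, 0.001, -0.0]
contact_force: [-0.7, 0.1, -0.5]
gripper_width: 0.302
finger_force: 15.0
```

```bash
python3 -c "
from h import *
to((.4951,.2253,.005),-1.5708-.092)"
```

```text
d [-0.0012 -0.0028  0.0026] pos [0.496  0.2224 0.0076]
rz 0.0021095256823979724 y-axis yaw -1.660690474317602 q [ 0.1   0.43 -0.71  1.91  0.35  0.92 -2.44]
```

Scaled: -0.15 m / 0.6 = -0.25, 0.13 m / 0.6 = 0.2167.

>>> {"op": "shift_gripper", "data": {
  "moves": [
    {"jaw": 0.1,"xyz": [-0.0017,-0.0017,0.0033]},
    {"jaw": 0.1,"xyz": [-0.0017,-0.0017,0.0033]},
    {"jaw": 0.4,"xyz": [-0.0017,-0.0017,0.0033]},
    {"jaw": 0.4,"xyz": [-0.0017,-0.0017,0.0033]},
    {"jaw": 0.4,"xyz": [-0.0017,-0.0017,0.0033]},
    {"jaw": 0.4,"xyz": [-0.0017,-0.0017,0.0033]},
    {"jaw": 0.4,"xyz": [-0.0017,-0.0017,-0.05]},
    {"jaw": 0.4,"xyz": [-0.0017,-0.0017,-0.1167]},
    {"jaw": 0.4,"xyz": [-0.0017,-0.0017,-0.1833]},
    {"jaw": 0.4,"xyz": [-0.0017,-0.0017,-0.25]},
    {"jaw": 0.8,"xyz": [0.0333,0.1667,-0.25]},
    {"jaw": 0.8,"xyz": [0.0333,0.1667,-0.25]},
    {"jaw": 0.8,"xyz": [0.0333,0.2167,-0.25]},
    {"jaw": 0.8,"xyz": [0.0333,0.25,-0.25]},
    {"jaw": 0.8,"xyz": [0.0333,0.25,-0.25]}
  ],
  "grip_n": 15
}}

```text
clock: 15.3
eef_pos: [0.5017, 0.0641, 0.1563]
orientation: [0.999, -0.049, -0.0, 0.002]
contact_force: [1.8, -0.4, -0.2]
gripper_width: 0.693
finger_force: 0.0
```

```bash
python3 -c "
from h import *
snap('scene','k5',280,120,380,220,6)
to((.5112,.0722,.10),-1.5708+.09)"
```

```text
d [ 0.009  -0.0057  0.0565] pos [0.5017 0.0675 0.1565]
rz -0.18523997680554594 y-axis yaw -1.6660399768055458 q [ 0.43  0.15 -0.7   1.87  0.11  1.17 -1.97]
```

View pics/k5.png

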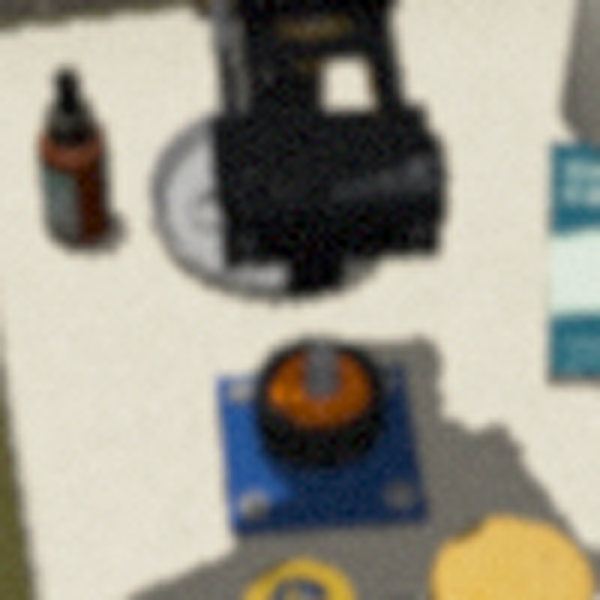

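The clip is released in the dish (loop seen near (205,205)) and the spindle is bare, so I'll lower onto the wheel next. I'll check the clip once the arm is clear of it.

Careful with the scale: shifts go in shares of 0.6 m and turns go in shares of pi/2 rad. That gives: 0.056 m / 0.6 = 0.0933, 0.02 m / 0.6 = 0.0333.

>>> {"op": "shift_gripper", "data": {
  "moves": [
    {"jaw": 0.9,"xyz": [0.015,-0.0067,0.0333]},
    {"jaw": 0.9,"xyz": [0.015,-0.0067,0.0667]},
    {"jaw": 0.9,"xyz": [0.015,-0.0067,0.0933]},
    {"jaw": 0.9,"xyz": [0.015,-0.0067,0.0933]}
  ],
  "grip_n": 30
}}

```text
clock: 15.68
eef_pos: [0.509, 0.0754, 0.0977]
orientation: [0.999, -0.044, -0.002, -0.0]
contact_force: [-0.0, -0.4, -0.9]
gripper_width: 0.886
finger_force: 0.0
```

```bash
python3 -c "
from h import *
f=lambda u,v:((u+.5)/5-.5+185,(v+.5)/5-.5+130)
print('hub',pt('top',f(545,231),.052))
to((.5112,.0722,.023),-1.5708-.092)"
```

```text
hub [0.5111 0.0722]
d [0.0028 0.003  0.0747] pos [0.509  0.0754 0.0977]
rz 0.004286868302852298 y-axis yaw -1.6585131316971478 q [ 0.4   0.24 -0.7   1.91  0.17  1.06 -2.03]
```

Scaled: 0.074 m / 0.6 = 0.1233, 0.065 m / 0.6 = 0.1083.

>>> {"op": "shift_gripper", "data": {
  "moves": [
    {"jaw": 0.9,"xyz": [0.0033,0.0033,0.0333]},
    {"jaw": 0.9,"xyz": [0.0033,0.0033,0.075]},
    {"jaw": 0.9,"xyz": [0.0033,0.0033,0.1083]},
    {"jaw": 0.9,"xyz": [0.0033,0.0033,0.1233]},
    {"jaw": 0.9,"xyz": [0.0033,0.0033,0.1233]},
    {"jaw": 0.5,"xyz": [0.0033,0.0033,0.1233]},
    {"jaw": 0.5,"xyz": [0.0033,0.0033,0.1233]},
    {"jaw": 0.5,"xyz": [0.0033,0.0033,0.1233]},
    {"jaw": 0.5,"xyz": [0.0033,0.0033,0.1233]},
    {"jaw": 0.5,"xyz": [0.0033,0.0033,0.1233]},
    {"jaw": 0.5,"xyz": [0.0033,0.0033,0.1233]}
  ],
  "grip_n": 30
}}

```text
clock: 16.6
eef_pos: [0.5136, 0.0725, 0.0276]
orientation: [0.999, -0.045, 0.001, -0.0]
contact_force: [-1.1, -0.9, 7.3]
gripper_width: 0.666
finger_force: 30.0
```

```bash
python3 -c "
from h import *
to((.5112,.0722,.023),-1.5708-.092)"
```

```text
d [-0.0024  0.0005  0.0046] pos [0.5136 0.0725 0.0276]
rz 0.0025701401682070024 y-axis yaw -1.660229859831793 q [ 0.36  0.34 -0.67  1.96  0.26  0.92 -2.1 ]
```

Scaled: -0.17 m / 0.6 = -0.2833, -0.14 m / 0.6 = -0.2333.

>>> {"op": "shift_gripper", "data": {
  "moves": [
    {"jaw": 0.5,"xyz": [0,0,-0.0167]},
    {"jaw": 0.5,"xyz": [0,0,-0.0417]},
    {"jaw": 0.5,"xyz": [0,0,-0.0833]},
    {"jaw": 0.5,"xyz": [0,0,-0.1333]},
    {"jaw": 0.5,"xyz": [0,0,-0.1833]},
    {"jaw": 0.5,"xyz": [0,0,-0.2333]},
    {"jaw": 0.5,"xyz": [0,0,-0.2833]},
    {"jaw": 0.5,"xyz": [0,0,-0.2833]}
  ],
  "grip_n": 30
}}

```text
clock: 17.27
eef_pos: [0.5154, 0.0733, 0.203]
orientation: [0.999, -0.044, 0.004, -0.0]
contact_force: [1.3, 0.8, -1.4]
gripper_width: 0.666
finger_force: 30.0
```

```bash
python3 -c "
from h import *
snap('top','v0',190,130,350,250,4)
to((.5134,-.2182,.015),-1.5708-.085)"
```

```text
d [0.0238 0.2901 0.1852] pos [0.5144 0.0729 0.2002]
rz -0.004089031083673422 y-axis yaw -1.6598890310836734 q [ 0.44  0.13 -0.71  1.78  0.09  1.25 -1.96]
```

View pics/v0.png

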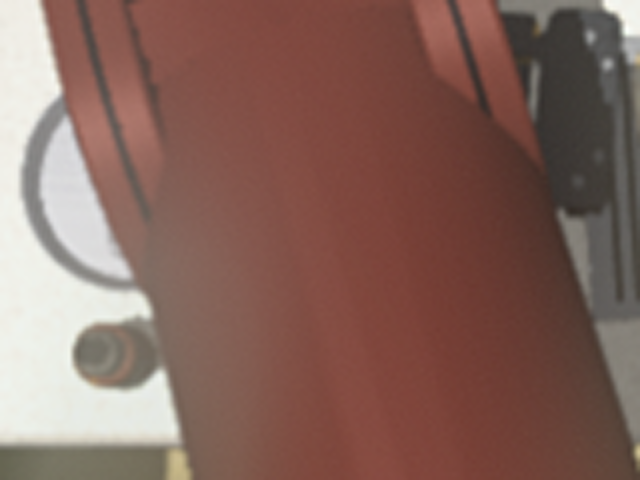

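The arm covers the stand; the vial is standing undisturbed at (110,355). On to the tray.

>>> {"op": "shift_gripper", "data": {
  "moves": [
    {"jaw": 0.5,"xyz": [0,0.05,0]},
    {"jaw": 0.5,"xyz": [0.0083,0.1167,0]},
    {"jaw": 0.5,"xyz": [0.0167,0.1833,0]},
    {"jaw": 0.5,"xyz": [0.0217,0.25,0]},
    {"jaw": 0.5,"xyz": [0.0267,0.3167,0]},
    {"jaw": 0.5,"xyz": [0.0333,0.3833,0]},
    {"jaw": 0.5,"xyz": [0.04,0.4333,0]},
    {"jaw": 0.5,"xyz": [0.0417,0.4833,0]},
    {"jaw": 0.5,"xyz": [0.0417,0.4833,0.05]},
    {"jaw": 0.5,"xyz": [0.0417,0.4833,0.1167]},
    {"jaw": 0.5,"xyz": [0.0417,0.4833,0.1833]},
    {"jaw": 0.5,"xyz": [0.0417,0.4833,0.2333]},
    {"jaw": 0.5,"xyz": [0.0417,0.4833,0.2667]},
    {"jaw": 0.5,"xyz": [0.0417,0.4833,0.2833]},
    {"jaw": 0.5,"xyz": [0.0417,0.4833,0.2833]}
  ],
  "grip_n": 30
}}

```text
clock: 18.57
eef_pos: [0.5097, -0.2177, 0.0238]
orientation: [0.999, -0.044, -0.002, -0.001]
contact_force: [-1.0, -0.1, -1.9]
gripper_width: 0.66
finger_force: 30.0
```

```bash
python3 -c "
from h import *
im=imaging.snapshot('top')[:,:,::-1]
cv2.imwrite('pics/v1.png',cv2.resize(im[130:245,185:385],None,fx=4,fy=4,interpolation=cv2.INTER_CUBIC))
to((.5134,-.2182,.0146),-1.5708-.085)"
```

```text
d [ 0.0023 -0.0002  0.0112] pos [ 0.5111 -0.2182  0.0258]
rz -0.003951561270460147 y-axis yaw -1.65975156127046 q [ 0.72  0.38 -0.46  1.88  0.2   0.94 -1.5 ]
```

View pics/v1.png

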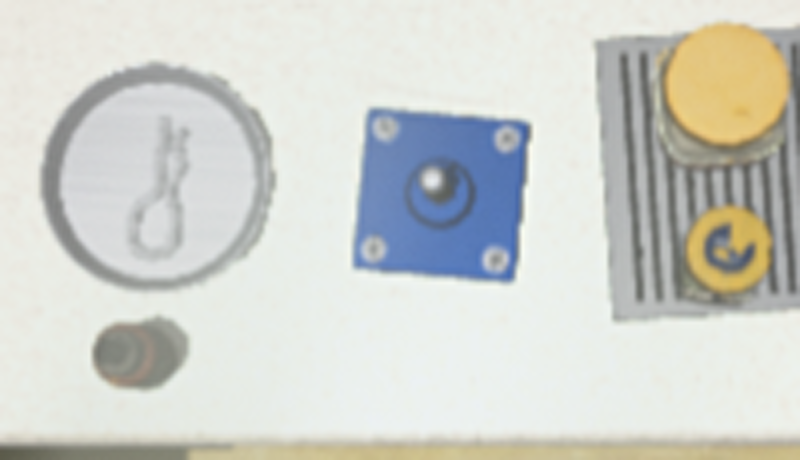

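The clip lies flat in the dish, around (158,190). The spindle is bare. The white lid is at (726,83) and the green lid at (729,250), both upright on the mat. That was my 14th picture, so everything from here is measured numerically.

Scaled: 0.012 m / 0.6 = 0.02, 0.011 m / 0.6 = 0.0183.

>>> {"op": "shift_gripper", "data": {
  "moves": [
    {"jaw": 0.5,"xyz": [0.0017,0,0.0083]},
    {"jaw": 0.5,"xyz": [0.0017,0,0.015]},
    {"jaw": 0.5,"xyz": [0.0017,0,0.0183]},
    {"jaw": 0.5,"xyz": [0.0017,0,0.02]},
    {"jaw": 0.5,"xyz": [0.0017,0,0.02]}
  ],
  "grip_n": 30
}}

```text
clock: 19.03
eef_pos: [0.513, -0.2189, 0.0148]
orientation: [0.999, -0.045, 0.0, 0.0]
contact_force: [-0.2, 0.9, -0.6]
gripper_width: 0.664
finger_force: 30.0
```

```bash
python3 - <<'E'
from h import *
to((.5134,-.2182,.0146))
f=lambda u,v:((u+.5)/4-.5+185,(v+.5)/4-.5+130)
print("W",pt("top",f(726,83),.094),"G",pt("top",f(729,250),.1))
# numeric lid finder: gold mask, compared with start image
def lids(im,tag):
    hsv=cv2.cvtColor(im,cv2.COLOR_BGR2HSV); m=((hsv[...,0]>12)&(hsv[...,0]<30)&(hsv[...,1]>90)&(hsv[...,2]>130)).astype(np.uint8)
    m[:132]=0;m[236:]=0;m[:,:195]=0;m[:,450:]=0
    m=cv2.morphologyEx(m,cv2.MORPH_OPEN,np.ones((3,3)))
    for c in cv2.findContours(m,0,1)[0]:
        if cv2.contourArea(c)>120: (u,v),R_=cv2.minEnclosingCircle(c); mm=cv2.moments(c); print(tag,u,v,R_,mm["m10"]/mm["m00"],mm["m01"]/mm["m00"],cv2.contourArea(c))
lids(cv2.imread("pics/top0.png"),"start"); lids(imaging.snapshot("top")[:,:,::-1],"now")
E
```

```text
d [ 0.0004 -0.0007  0.0002] pos [ 0.513  -0.2189  0.0148]
W [ 0.5545 -0.0704] G [ 0.4733 -0.0704]
start 306.9233703613281 221.1788330078125 10.633739471435547 306.8761609907121 221.20949432404538 323.0
start 270.2132263183594 217.5735321044922 15.339625358581543 270.24112426035504 217.58357988165682 676.0
now 366.78570556640625 191.7857208251953 10.893377304077148 366.83060109289613 191.9036264282166 335.5
now 366.0454406738281 150.77272033691406 15.511368751525879 366.05291755256314 150.89534609024332 705.5
```

Scaled: -0.17 m / 0.6 = -0.2833, -0.15 m / 0.6 = -0.25, -0.092 rad / 1.5708 = -0.0586.

>>> {"op": "shift_gripper", "data": {
  "moves": [
    {"jaw": 0.5,"xyz": [0,0,0.0017]},
    {"jaw": 0.5,"xyz": [0,0,0.0017]},
    {"jaw": 0.8,"xyz": [0,0,0.0017]},
    {"jaw": 0.8,"xyz": [0,0,0.0017]},
    {"jaw": 0.8,"xyz": [0,0,0.0017]},
    {"jaw": 0.8,"xyz": [0,0,-0.05]},
    {"jaw": 0.8,"xyz": [0,0,-0.1167]},
    {"jaw": 0.8,"xyz": [0,0,-0.1833]},
    {"jaw": 0.9,"xyz": [0,0,-0.25]},
    {"jaw": 1,"xyz": [0.0333,-0.0833,-0.2833],"turn_vec": [0,0,-0.0255]},
    {"jaw": 1,"xyz": [0.05,-0.15,-0.2833],"turn_vec": [0,0,-0.0509]},
    {"jaw": 1,"xyz": [0.0667,-0.2,-0.2833],"turn_vec": [0,0,-0.0586]},
    {"jaw": 1,"xyz": [0.0833,-0.2433,-0.2833],"turn_vec": [0,0,-0.0586]},
    {"jaw": 1,"xyz": [0.0833,-0.2433,-0.2833],"turn_vec": [0,0,-0.0586]}
  ],
  "grip_n": 35
}}

```text
clock: 20.25
eef_pos: [0.5779, -0.0691, 0.1855]
orientation: [1.0, 0.006, 0.001, -0.002]
contact_force: [-0.5, 0.8, -0.4]
gripper_width: 0.996
finger_force: 0.0
```

```bash
python3 - <<'E'
from h import *
to((.5555,-.0715,.046),-1.5708)
im=imaging.snapshot("top")[:,:,::-1];cv2.imwrite("pics/t1.png",im)
hsv=cv2.cvtColor(im,cv2.COLOR_BGR2HSV); m=((hsv[...,0]>5)&(hsv[...,0]<14)&(hsv[...,1]>170)&(hsv[...,2]>120)).astype(np.uint8); m[:140]=0;m[210:]=0;m[:,:402]=0;m[:,468:]=0
for c in cv2.findContours(m,0,1)[0]:
    if cv2.contourArea(c)>10:
        (u,v),R_=cv2.minEnclosingCircle(c); print(u,v,R_,pt("top",(u,v),.038))
hs=cv2.cvtColor(imaging.snapshot("scene")[:,:,::-1],cv2.COLOR_BGR2HSV)
m=((hs[...,0]>5)&(hs[...,0]<14)&(hs[...,1]>170)&(hs[...,2]>100)).astype(np.uint8); m[:260]=0;m[330:]=0;m[:,:325]=0;m[:,400:]=0
for c in cv2.findContours(m,0,1)[0]:
    if cv2.contourArea(c)>10:
        (u,v),R_=cv2.minEnclosingCircle(c); print("scene",u,v,R_,pt("scene",(u,v),.038))
E
```

```text
d [-0.0227  0.0026  0.1394] pos [ 0.5779 -0.0691  0.1855]
rz 0.012190064965954761 y-axis yaw -1.5586099350340452 q [ 0.55  0.27 -0.6   1.66  0.16  1.25 -1.64]
```

Run:
```python
from h import *
for n,y0,y1,x0,x1 in(("top",145,208,404,465),("scene",262,332,325,400)):
    im=cv2.imread("pics/t1.png") if n=="top" else imaging.snapshot(n)[:,:,::-1]
    hsv=cv2.cvtColor(im,cv2.COLOR_BGR2HSV)
    h,s,v=[hsv[y0:y1,x0:x1,i].astype(int) for i in range(3)]
    for tag,m in(("orange",((h<20)&(s>110)&(v>60))),("black",(v<45))):
        ys,xs=np.nonzero(m); 
        if len(ys): print(n,tag,len(ys),xs.mean()+x0,ys.mean()+y0,xs.std(),ys.std(),pt(n,(xs.mean()+x0,ys.mean()+y0),.036))
```

```text
top orange 3843 434.0 176.0 17.60681686165901 18.184242262647807 [ 0.5116 -0.213 ]
scene orange 339 359.3392330383481 292.4719764011799 5.592343111493301 5.1371984192031315 [ 0.5105 -0.2201]
scene black 166 358.95180722891564 299.5903614457831 7.2401218362540805 8.151481711089366 [ 0.5059 -0.2353]
```

Scaled: 0.139 m / 0.6 = 0.2317, 0.12 m / 0.6 = 0.2, 0.012 rad / 1.5708 = 0.0076.

>>> {"op": "shift_gripper", "data": {
  "moves": [
    {"jaw": 1,"xyz": [-0.0383,0.0033,0],"turn_vec": [0,0,0.0076]},
    {"jaw": 1,"xyz": [-0.0383,0.0033,0.0333],"turn_vec": [0,0,0.0076]},
    {"jaw": 1,"xyz": [-0.0383,0.0033,0.0833],"turn_vec": [0,0,0.0076]},
    {"jaw": 1,"xyz": [-0.0383,0.0033,0.15],"turn_vec": [0,0,0.0076]},
    {"jaw": 1,"xyz": [-0.0383,0.0033,0.2],"turn_vec": [0,0,0.0076]},
    {"jaw": 1,"xyz": [-0.0383,0.0033,0.2317],"turn_vec": [0,0,0.0076]},
    {"jaw": 1,"xyz": [-0.0383,0.0033,0.2317],"turn_vec": [0,0,0.0076]},
    {"jaw": 1,"xyz": [-0.0383,0.0033,0.2317],"turn_vec": [0,0,0.0076]},
    {"jaw": 0.5,"xyz": [-0.0383,0.0033,0.2317],"turn_vec": [0,0,0.0076]},
    {"jaw": 0.5,"xyz": [-0.0383,0.0033,0.2317],"turn_vec": [0,0,0.0076]},
    {"jaw": 0.5,"xyz": [-0.0383,0.0033,0.2317],"turn_vec": [0,0,0.0076]},
    {"jaw": 0.5,"xyz": [-0.0383,0.0033,0.2317],"turn_vec": [0,0,0.0076]},
    {"jaw": 0.5,"xyz": [-0.0383,0.0033,0.2317],"turn_vec": [0,0,0.0076]},
    {"jaw": 0.5,"xyz": [-0.0383,0.0033,0.2317],"turn_vec": [0,0,0.0076]}
  ],
  "grip_n": 35
}}

```text
clock: 21.57
eef_pos: [0.5539, -0.0788, 0.047]
orientation: [1.0, -0.004, 0.001, -0.0]
contact_force: [-0.5, 4.5, 6.4]
gripper_width: 0.711
finger_force: 34.4
```

```bash
python3 - <<'E'
from h import *
to((.426,.115,.046),-1.5708)
E
```

```text
d [-0.1295 -0.1927  0.0008] pos [ 0.5539 -0.0788  0.047 ]
rz -0.008297136966966656 y-axis yaw -1.5790971369669666 q [ 0.54  0.37 -0.56  1.86  0.23  0.98 -1.7 ]
```

Scaled: -0.191 m / 0.6 = -0.3183, -0.18 m / 0.6 = -0.3.

>>> {"op": "shift_gripper", "data": {
  "moves": [
    {"jaw": 0.5,"xyz": [0,0,-0.0333]},
    {"jaw": 0.5,"xyz": [0,0,-0.0833]},
    {"jaw": 0.5,"xyz": [0,0,-0.15]},
    {"jaw": 0.5,"xyz": [0,0,-0.2167]},
    {"jaw": 0.5,"xyz": [-0.0167,-0.05,-0.2333]},
    {"jaw": 0.5,"xyz": [-0.05,-0.1167,-0.2333]},
    {"jaw": 0.5,"xyz": [-0.1,-0.1833,-0.2333]},
    {"jaw": 0.5,"xyz": [-0.15,-0.25,-0.2333]},
    {"jaw": 0.5,"xyz": [-0.2,-0.3,-0.2333]},
    {"jaw": 0.5,"xyz": [-0.215,-0.3183,-0.2333]},
    {"jaw": 0.5,"xyz": [-0.215,-0.3183,-0.2]},
    {"jaw": 0.5,"xyz": [-0.215,-0.3183,-0.1333]},
    {"jaw": 0.5,"xyz": [-0.215,-0.3183,-0.0833]},
    {"jaw": 0.5,"xyz": [-0.215,-0.3183,-0.05]},
    {"jaw": 0.5,"xyz": [-0.215,-0.3183,-0.05]},
    {"jaw": 0.5,"xyz": [-0.215,-0.3183,-0.05]}
  ],
  "grip_n": 35
}}

```text
clock: 22.9
eef_pos: [0.4245, 0.112, 0.0752]
orientation: [1.0, -0.004, -0.001, 0.0]
contact_force: [0.4, -0.2, -3.7]
gripper_width: 0.714
finger_force: 34.3
```

```bash
python3 - <<'E'
from h import *
to((.426,.115,.046),-1.5708)
E
```

```text
d [ 0.0016 -0.003   0.0292] pos [0.4245 0.112  0.0752]
rz -0.008957217220987967 y-axis yaw -1.579757217220988 q [ 0.4   0.11 -0.78  2.09  0.09  0.98 -2.01]
```

Scaled: 0.03 m / 0.6 = 0.05, 0.029 m / 0.6 = 0.0483.

>>> {"op": "shift_gripper", "data": {
  "moves": [
    {"jaw": 0.5,"xyz": [0.0017,-0.005,0.0167]},
    {"jaw": 0.5,"xyz": [0.0017,-0.005,0.0333]},
    {"jaw": 0.5,"xyz": [0.0017,-0.005,0.0433]},
    {"jaw": 0.5,"xyz": [0.0017,-0.005,0.0467]},
    {"jaw": 0.5,"xyz": [0.0017,-0.005,0.0483]},
    {"jaw": 0.5,"xyz": [0.0017,-0.005,0.05]},
    {"jaw": 0.5,"xyz": [0.0017,-0.005,0.05]}
  ],
  "grip_n": 35
}}

```text
clock: 23.48
eef_pos: [0.4266, 0.1153, 0.0457]
orientation: [1.0, -0.005, 0.0, -0.0]
contact_force: [0.2, 1.5, -5.0]
gripper_width: 0.711
finger_force: 34.3
```

```bash
python3 - <<'E'
from h import *
to((.4257,.115,.043),-1.5708)
E
```

```text
d [-0.0009  0.0003  0.0027] pos [0.4266 0.1153 0.0457]
rz -0.009268261696102842 y-axis yaw -1.5800682616961028 q [ 0.38  0.16 -0.78  2.12  0.15  0.91 -2.06]
```

Scaled: 0.003 m / 0.6 = 0.005, 0.002 m / 0.6 = 0.0033.

>>> {"op": "shift_gripper", "data": {
  "moves": [
    {"jaw": 0.5,"xyz": [-0.0017,0,0.0017]},
    {"jaw": 0.5,"xyz": [-0.0017,0,0.0033]},
    {"jaw": 0.5,"xyz": [-0.0017,0,0.005]},
    {"jaw": 0.5,"xyz": [-0.0017,0,0.005]}
  ],
  "grip_n": 35
}}

```text
clock: 23.82
eef_pos: [0.4256, 0.1153, 0.0431]
orientation: [1.0, -0.005, 0.0, 0.0]
contact_force: [-1.8, -1.9, 2.7]
gripper_width: 0.709
finger_force: 34.4
```

```bash
python3 - <<'E'
from h import *
to((.4257,.115,.043),-1.5708)
E
```

```text
d [0.0001 0.0003 0.0001] pos [0.4256 0.1153 0.0431]
rz -0.00931242971084556 y-axis yaw -1.5801124297108455 q [ 0.37  0.17 -0.78  2.12  0.15  0.91 -2.07]
```

Scaled: 0.187 m / 0.6 = 0.3117, 0.15 m / 0.6 = 0.25, -0.794 rad / 1.5708 = -0.5055.

>>> {"op": "shift_gripper", "data": {
  "moves": [
    {"jaw": 1},
    {"jaw": 1},
    {"jaw": 1},
    {"jaw": 1},
    {"jaw": 1,"xyz": [0,0,-0.05]},
    {"jaw": 1,"xyz": [0,0,-0.1167]},
    {"jaw": 1,"xyz": [0,0,-0.1833]},
    {"jaw": 1,"xyz": [0.0333,0.05,-0.2167],"turn_vec": [0,0,-0.0637]},
    {"jaw": 1,"xyz": [0.0667,0.1167,-0.2167],"turn_vec": [0,0,-0.1273]},
    {"jaw": 1,"xyz": [0.0833,0.1833,-0.2167],"turn_vec": [0,0,-0.191]},
    {"jaw": 1,"xyz": [0.0833,0.25,-0.2167],"turn_vec": [0,0,-0.2546]},
    {"jaw": 1,"xyz": [0.0833,0.3117,-0.2167],"turn_vec": [0,0,-0.3183]},
    {"jaw": 0.66,"xyz": [0.0833,0.3117,-0.2167],"turn_vec": [0,0,-0.382]},
    {"jaw": 0.66,"xyz": [0.0833,0.3117,-0.2167],"turn_vec": [0,0,-0.4456]},
    {"jaw": 0.66,"xyz": [0.0833,0.3117,-0.2167],"turn_vec": [0,0,-0.5055]},
    {"jaw": 0.66,"xyz": [0.0833,0.3117,-0.2167],"turn_vec": [0,0,-0.5055]},
    {"jaw": 0.66,"xyz": [0.0833,0.3117,-0.2167],"turn_vec": [0,0,-0.5055]}
  ],
  "grip_n": 20
}}

```text
clock: 25.23
eef_pos: [0.4738, -0.0721, 0.1725]
orientation: [0.925, 0.381, 0.0, 0.0]
contact_force: [-0.6, 0.6, 0.4]
gripper_width: 0.716
finger_force: 0.0
```

```bash
cat >> h.py <<'E'
def lids(im,tag):
    hsv=cv2.cvtColor(im,cv2.COLOR_BGR2HSV); m=((hsv[...,0]>12)&(hsv[...,0]<30)&(hsv[...,1]>90)&(hsv[...,2]>130)).astype(np.uint8)
    m[:132]=0;m[236:]=0;m[:,:195]=0;m[:,450:]=0
    m=cv2.morphologyEx(m,cv2.MORPH_OPEN,np.ones((3,3)))
    for c in cv2.findContours(m,0,1)[0]:
        if cv2.contourArea(c)>60: (u,v),R_=cv2.minEnclosingCircle(c); print(tag,u,v,R_,cv2.contourArea(c),pt("top",(u,v),.09))
E
```

Run:
```python
from h import *
lids(cv2.imread("pics/top0.png"),"start"); lids(imaging.snapshot("top")[:,:,::-1],"now")
to((.478,-.0711,.046),-.785)
```

```text
start 306.9233703613281 221.1788330078125 10.633739471435547 323.0 [0.419  0.0439]
start 270.2132263183594 217.5735321044922 15.339625358581543 676.0 [0.4261 0.1144]
now 270.20587158203125 218.08824157714844 15.23330307006836 633.5 [0.4251 0.1144]
d [0.0036 0.0023 0.1266] pos [ 0.4738 -0.072   0.1726]
rz -0.0041344837924168765 y-axis yaw -0.7891344837924169 q [ 0.66  0.06 -0.61  1.91  0.04  1.19 -0.76]
```

Run:
```python
from h import *
print(pt("top",(306.92,221.18),.096),pt("top",(366.79,191.79),.1))
to((*pt("top",(366.79,191.79),.1),.045),-.785)
```

```text
[0.4188 0.0437] [ 0.4739 -0.0703]
d [ 0.0013 -0.0012  0.1276] pos [ 0.4738 -0.072   0.1726]
rz -0.0041344837924168765 y-axis yaw -0.7891344837924169 q [ 0.66  0.06 -0.61  1.91  0.04  1.19 -0.76]
```

Scaled: 0.127 m / 0.6 = 0.2117, 0.115 m / 0.6 = 0.1917.

>>> {"op": "shift_gripper", "data": {
  "moves": [
    {"jaw": 0.66,"xyz": [0.0017,-0.0017,0.05]},
    {"jaw": 0.66,"xyz": [0.0017,-0.0017,0.1]},
    {"jaw": 0.66,"xyz": [0.0017,-0.0017,0.15]},
    {"jaw": 0.66,"xyz": [0.0017,-0.0017,0.1917]},
    {"jaw": 0.66,"xyz": [0.0017,-0.0017,0.2117]},
    {"jaw": 0.66,"xyz": [0.0017,-0.0017,0.2117]},
    {"jaw": 0.66,"xyz": [0.0017,-0.0017,0.2117]},
    {"jaw": 0.3,"xyz": [0.0017,-0.0017,0.2117]},
    {"jaw": 0.3,"xyz": [0.0017,-0.0017,0.2117]},
    {"jaw": 0.3,"xyz": [0.0017,-0.0017,0.2117]},
    {"jaw": 0.3,"xyz": [0.0017,-0.0017,0.2117]},
    {"jaw": 0.3,"xyz": [0.0017,-0.0017,0.2117]},
    {"jaw": 0.3,"xyz": [0.0017,-0.0017,0.2117]}
  ],
  "grip_n": 20
}}

```text
clock: 26.37
eef_pos: [0.475, -0.0709, 0.047]
orientation: [0.924, 0.382, 0.001, 0.001]
contact_force: [-1.6, 0.6, 8.1]
gripper_width: 0.546
finger_force: 20.0
```

```bash
python3 - <<'E'
from h import *
to((.4188,.0437,.041),-.785)
E
```

```text
d [ 0.0412 -0.1208  0.0058] pos [ 0.475  -0.0709  0.047 ]
rz -0.0012388089830626114 y-axis yaw -0.7862388089830628 q [ 0.61  0.22 -0.61  2.04  0.16  0.93 -0.86]
```

Scaled: -0.13 m / 0.6 = -0.2167, -0.121 m / 0.6 = -0.2017.

>>> {"op": "shift_gripper", "data": {
  "moves": [
    {"jaw": 0.3,"xyz": [0,0,-0.0333]},
    {"jaw": 0.3,"xyz": [0,0,-0.0833]},
    {"jaw": 0.3,"xyz": [0,0,-0.15]},
    {"jaw": 0.3,"xyz": [0,0,-0.2]},
    {"jaw": 0.3,"xyz": [0.0167,-0.05,-0.2167]},
    {"jaw": 0.3,"xyz": [0.0333,-0.1,-0.2167]},
    {"jaw": 0.3,"xyz": [0.05,-0.15,-0.2167]},
    {"jaw": 0.3,"xyz": [0.0683,-0.2017,-0.2167]},
    {"jaw": 0.3,"xyz": [0.0683,-0.2017,-0.1833]},
    {"jaw": 0.3,"xyz": [0.0683,-0.2017,-0.1167]},
    {"jaw": 0.3,"xyz": [0.0683,-0.2017,-0.0667]},
    {"jaw": 0.3,"xyz": [0.0683,-0.2017,-0.0333]},
    {"jaw": 0.3,"xyz": [0.0683,-0.2017,-0.0333]},
    {"jaw": 0.3,"xyz": [0.0683,-0.2017,-0.0333]}
  ],
  "grip_n": 20
}}

```text
clock: 27.53
eef_pos: [0.4167, 0.0441, 0.0656]
orientation: [0.924, 0.383, -0.001, -0.001]
contact_force: [0.4, 0.1, -1.1]
gripper_width: 0.548
finger_force: 20.0
```

```bash
python3 - <<'E'
from h import *
to((.42,.0432,.043),-.785)
E
```

```text
d [0.0017 0.003  0.0226] pos [0.4167 0.0441 0.0656]
rz -0.0007085312317482995 y-axis yaw -0.7857085312317483 q [ 0.54  0.07 -0.76  2.15  0.06  0.95 -1.04]
```

Scaled: 0.023 m / 0.6 = 0.0383, 0.022 m / 0.6 = 0.0367.

>>> {"op": "shift_gripper", "data": {
  "moves": [
    {"jaw": 0.3,"xyz": [0.0033,0.005,0.0133]},
    {"jaw": 0.3,"xyz": [0.0033,0.005,0.025]},
    {"jaw": 0.3,"xyz": [0.0033,0.005,0.0333]},
    {"jaw": 0.3,"xyz": [0.0033,0.005,0.0367]},
    {"jaw": 0.3,"xyz": [0.0033,0.005,0.0383]},
    {"jaw": 0.3,"xyz": [0.0033,0.005,0.0383]}
  ],
  "grip_n": 20
}}

```text
clock: 28.03
eef_pos: [0.421, 0.0432, 0.0431]
orientation: [0.924, 0.382, -0.0, 0.0]
contact_force: [-2.1, -1.2, 4.3]
gripper_width: 0.55
finger_force: 20.0
```

```bash
python3 - <<'E'
from h import *
to((.42,.0432,.043),-.785)
E
```

```text
d [-0.0007 -0.0007  0.0001] pos [0.421  0.0432 0.0431]
rz -0.0010115642124581825 y-axis yaw -0.7860115642124583 q [ 0.53  0.12 -0.76  2.16  0.11  0.9  -1.08]
```

Scaled: 0.3 m / 0.6 = 0.5, -0.25 m / 0.6 = -0.4167.

>>> {"op": "shift_gripper", "data": {
  "moves": [
    {"jaw": 0.63,"xyz": [-0.0017,-0.0017,0]},
    {"jaw": 0.63,"xyz": [-0.0017,-0.0017,0]},
    {"jaw": 0.63,"xyz": [-0.0017,-0.0017,0]},
    {"jaw": 0.63,"xyz": [-0.0017,-0.0017,0]},
    {"jaw": 0.63,"xyz": [-0.0017,-0.0017,-0.0333]},
    {"jaw": 0.63,"xyz": [-0.0017,-0.0017,-0.1]},
    {"jaw": 0.63,"xyz": [-0.0017,-0.0017,-0.1667]},
    {"jaw": 0.63,"xyz": [-0.0017,-0.0017,-0.2333]},
    {"jaw": 0.63,"xyz": [-0.0333,0.05,-0.2833]},
    {"jaw": 0.63,"xyz": [-0.0667,0.1167,-0.3]},
    {"jaw": 0.63,"xyz": [-0.1167,0.1667,-0.3]},
    {"jaw": 0.63,"xyz": [-0.1667,0.2167,-0.3]},
    {"jaw": 0.63,"xyz": [-0.2167,0.2667,-0.3]},
    {"jaw": 0.63,"xyz": [-0.2667,0.3167,-0.3]},
    {"jaw": 0.63,"xyz": [-0.3167,0.3667,-0.3]},
    {"jaw": 0.63,"xyz": [-0.3667,0.4167,-0.3]},
    {"jaw": 0.63,"xyz": [-0.4167,0.4667,-0.3]},
    {"jaw": 0.63,"xyz": [-0.4167,0.5,-0.3]},
    {"jaw": 0.63,"xyz": [-0.4167,0.5,-0.3]}
  ],
  "grip_n": 20
}}

```text
clock: 29.62
eef_pos: [0.4551, -0.3523, 0.2211]
orientation: [0.925, 0.379, -0.0, 0.0]
contact_force: [-1.9, 1.2, 0.0]
gripper_width: 0.63
finger_force: 0.0
```

Run:
```python
from h import *
lids(cv2.imread("pics/top0.png"),"start"); im=imaging.snapshot("top")[:,:,::-1];cv2.imwrite("pics/end_top.png",im); lids(im,"now")
sc=imaging.snapshot("scene")[:,:,::-1];cv2.imwrite("pics/end_scene.png",sc)
for n,a in(("top",im),("scene",sc)):
    b=cv2.imread(f"pics/{n}0.png"); d=cv2.absdiff(a,b).max(2)
    for k,P in(("vial",(.425,.2249,.05)),("scourer",(.4192,-.2069,.025)),("white",(.4264,.1148,.06)),("green",(.419,.0437,.06)),("tray",(.5134,-.2182,.02)),("dish",(.5215,.2235,.003))):
        u,v=proj(n,P).astype(int); w=d[v-12:v+13,u-10:u+11]; print(n,k,(u,v),"changed>40:",(w>40).mean().round(3))
    hs=cv2.cvtColor(a,cv2.COLOR_BGR2HSV).astype(int); m=(hs[...,0]<18)&(hs[...,1]>130)&(hs[...,2]>90)&(d>40)
    u,v=proj(n,(.5134,-.2182,.03)).astype(int); ys,xs=np.nonzero(m[v-35:v+36,u-35:u+36]); 
    if len(xs): c=(np.median(xs)+u-35,np.median(ys)+v-35); print(n,"hub",len(xs),c,np.ptp(xs),np.ptp(ys),pt(n,c,.038))
print(r.read_state()["eef_pos"])
```

```text
start 306.9233703613281 221.1788330078125 10.633739471435547 323.0 [0.419  0.0439]
start 270.2132263183594 217.5735321044922 15.339625358581543 676.0 [0.4261 0.1144]
now 307.5 220.59524536132812 10.700984001159668 325.0 [0.4201 0.0428]
now 270.20587158203125 218.08824157714844 15.23330307006836 675.0 [0.4251 0.1144]
now 435.6111145019531 176.61111450195312 9.768082618713379 269.5 [ 0.5038 -0.2048]
top vial (np.int64(217), np.int64(219)) changed>40: 0.0
top scourer (np.int64(430), np.int64(221)) changed>40: 0.0
top white (np.int64(271), np.int64(218)) changed>40: 0.0
top green (np.int64(307), np.int64(221)) changed>40: 0.069
top tray (np.int64(434), np.int64(176)) changed>40: 0.884
top dish (np.int64(223), np.int64(174)) changed>40: 0.006
top hub 252 (np.float64(435.0), np.float64(177.0)) 19 19 [ 0.5093 -0.2146]
scene vial (np.int64(290), np.int64(146)) changed>40: 0.745
scene scourer (np.int64(315), np.int64(296)) changed>40: 0.722
scene white (np.int64(296), np.int64(173)) changed>40: 0.981
scene green (np.int64(298), np.int64(195)) changed>40: 0.89
scene tray (np.int64(359), np.int64(294)) changed>40: 0.937
scene dish (np.int64(325), np.int64(153)) changed>40: 1.0
[ 0.45580177 -0.34650633  0.22166887]
```

```bash
python3 -c "
from bench import r, imaging, workorder
print(workorder.job_done())"
```

```text
the job is handed in; nothing more can be done
None
```

I handed the job in at about 30 s: the clip is in the dish, the wheel is flat in the green tray, both jars are back upright within about 2 mm of where they started, and the dropper bottle and scourer show no change in the top view.

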